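Prop a painted panel on the table easel, then stand it in the empty drying stand

TASK

The small blue panel lying flat on the table has to go into the empty slotted drying stand. First lean it on the little table easel, bottom edge on the ledge and bare wood end up, and let go of it; then take it again by its bare top edge and lower it gently into the slot of the empty stand, so that it stands upright, bare end up, with its bottom edge fully down on the slot's floor. Leave the finished panels and everything else on the table where they are.

Things in the scene. Friction and masses are not known exactly. Their poses are not given: they have to be found in the camera images.
- panel_center (a point): Centre of the loose wooden panel, 150 mm long, 60 mm wide, 14 mm thick, about 0.06 to 0.13 kg; starts lying flat, painted face up. Its x axis runs along the length towards the bare end (the last 32 mm at that end are bare pale wood on the painted side, the rest is blue with strokes), y along the width, z out of the painted face.
- panel: The same panel; origin at the centre of its unpainted back, 7 mm behind the centre; same axes.
- easel: Small wooden table easel, fixed; origin on the table under it. x points to the rear, y along the ledge, z up; it faces -x. A backrest strip 36 mm wide and 95 mm long up the slope leans back 30 degrees from vertical; at its foot a ledge 120 mm wide, 30 mm deep, square to the backrest, with a lip 8 mm high at its front. A panel leaning there stands 55 mm higher up the slope than the backrest.
- easel_corner (a point): The middle of the inner corner between the easel's ledge and backrest, 45 mm above the table; axes as the easel body. From here the backrest face runs up the slope along (0.5, 0, 0.866) of the easel's axes and faces (-0.866, 0, 0.5).
- easel_place (a point): Where the panel's centre is when it leans properly in the middle of the easel: 75 mm up the slope from the corner and 7 mm out from the backrest; axes as the easel body.
- stand_empty: The empty one of three alike, dark wooden blocks, fixed to the table: 70 mm (x) by 110 mm (y) by 50 mm high, origin on the table under its centre. A slot opens in its top: 20 mm wide (along x), 69 mm long (along y), 40 mm deep, its mouth chamfered 3 mm.
- stand_empty_floor (a point): Centre of the empty stand's slot floor, 10 mm above the table and 40 mm below the mouth; axes as the stand: z up, x across the slot.
- panel_red_center (a point): Centre of a finished red panel, 60 x 14 mm, 110 mm tall, loose, standing in the slot of another such stand (bottom 10 mm above the table): do not disturb.
- panel_black_center (a point): Centre of a finished black panel, 60 x 14 mm, 120 mm tall, loose, standing in the slot of the third stand: do not disturb.
- tape: Loose roll of yellow tape lying flat, 96 mm across, 24 mm high; origin under its centre: bystander.
- tin: Loose paint tin with red label, 84 mm across, 95 mm high; origin under its centre: bystander.
- varnish: Loose amber bottle, 52 mm across, 140 mm high; origin under its centre: bystander.
- brush: Loose flat brush with red handle lying on the table; bystander.
- knife: Loose painting knife (spatula) lying on the table beyond the easel; bystander.
Mind the look-alikes: they are no part of the job. Leave any green or purple look-alike of the panel alone. What is shaped like the stand_empty but pink is not meant.

How it is judged:
On the way:
1. the panel leans on the easel, its centre within 30 mm of the proper place, bare end up, leaning 19 to 41 degrees from vertical, at rest and let go (angle between panel_center's own x axis and vertical between 0.33 and 0.72 rad and distance between panel_center and easel_place below 0.03 m and contact force between the fingers and panel below 0.05 N and linear speed of panel below 0.05 m/s), for 0.3 s.
At the end, for the whole second after the job is handed in: The panel stands in the slot of the empty stand, bare end up and within about 10 degrees of upright, its bottom edge on the slot's floor (centre 65 to 82 mm above the floor), centre within 20 mm of the slot's centre, its face square to the slot within 14 degrees, released and at rest (angle between panel_center's own x axis and vertical below 0.17 rad and z of panel_center in the frame of stand_empty_floor between 0.065 and 0.082 m and horizontal distance between panel_center and stand_empty_floor below 0.02 m and angle between the z axis of panel and the x axis of stand_empty, either way round below 0.25 rad and linear speed of panel below 0.08 m/s and angular speed of panel below 1 rad/s); the robot touches nothing.
It fails at once if a finished panel is disturbed: moved more than 15 mm or tipped over (distance of any of panel_red_center, panel_black_center from where it was at the start of the episode above 0.015 m).
It fails at once if a bystander (tape, tin, bottle, brush, painting knife) is moved more than 30 mm (distance of any of tape, tin, varnish, brush, knife from where it was at the start of the episode above 0.03 m).
It fails at once if the panel is dropped or rammed into the stand: faster than 0.4 m/s while in its slot, or more than 40 N between them (contact force between panel and stand_empty above 40 N or (horizontal distance between panel_center and stand_empty_floor below 0.04 m and z of panel_center in the frame of stand_empty_floor below 0.113 m and linear speed of panel above 0.4 m/s)).
It also fails if it takes over 72 s, if anything falls off the work surface, if the arm or the gripper's body presses on something with over 40 N, if the wrist force passes 120 N, or if a joint passes its speed limit or range.

ROBOT

A 6-joint arm with a two-finger parallel gripper is mounted at the origin on the work surface. World frame = base frame: x ahead of the robot, y to its left, z up, the work surface at z = 0. Lengths are in m, angles in rad, forces in N, time in s.
With the tool pointing down it reaches from about 0.35 to 0.975 m from the base axis. Payload 7.1 kg.
Tool frame: the origin (TCP) lies midway between the tips of the shut fingers; the grasp point (between the pads) lies 19 mm behind it; z points along the fingers, y is the direction in which the jaws open and shut (so a half turn about z gives the same grasp; the last joint's range is limited). The gripper opens to 88 mm and grips with 3 to 60 N. Pads are 20 mm wide; open, the fingers measure 115 mm over their backs; the gripper's body (75 mm by 178 mm) begins 61 mm behind the grasp point.
Start: joints at [1.169, 0.423, 1.63, -0, 1.089, -0.019], TCP at [0.233, 0.58, 0.223] pointing down, gripper open.
Joint ranges: [-3, 3], [-0.9, 2.11], [0.09, 2.58], [-1.31, 4.45], [0.11, 2.69], [-2.54, 2.54]. Speed limits (rad/s): [2.39, 2.39, 3.01, 3.14, 3.14, 3.14].

INTERFACE

Orientations are given as a unit quaternion [w, x, y, z].
In Python, from cell import status, capture, calibration, robot, regions_of gives the robot as it stands. The module is installed in compiled form; this text tells all that it offers.
- The arm moves only by the tool arm_command, never from a script. Its arguments are lists of equal length, an entry for each row: "delta_pos": the shift along the tool's x, y, z in cm, a list of three; "rotation": the turn, a rotation vector about the tool's x, y, z in degrees, a list of three; "grip": the finger opening in cm, from 0 to 8.78. A call has 1 to 10 rows; each row is the pose to reach, as a shift and turn from the pose measured when the call began, along the tool's axes at that moment; what a row does not reach only later rows make up. A row lasts 1/8 s, in which the tool goes at most 62.5 mm and 10.7 degrees, less where a joint would pass 70% of its speed; a pose out of reach is approached as far as the arm can. A call with a gripper value outside its range is refused whole. The fingers move at their own pace and stop on an object; "newtons" is the grip in N (left out, the last holds). Time passes only in rows, so rows that repeat a pose let the fingers close. It gives the time, the measured TCP pose, the force and the opening at its end, in the units of the state.
- status.read_state(): the state, without advancing time (a new reading comes with each control period).
- capture(name): name is "scene" or "top"; returns the picture (420x560x3 uint8, blue, green, red); there is no depth.
- calibration(name): a dict with "intrinsics" (3x3 intrinsics, pixels), "R" (3x3) and "t" (3): a world point X has camera coordinates R X + t. Camera axes: x right, y down, z forward; pixel columns grow to the right and rows downward; lengths in m; the calibration is good to about 2 mm. A picture is of the moment at which its call begins. calibration takes no time and is no camera call.
- robot.hand_in(): hands the job in, once; it reports no verdict.
Trained networks look in the newest picture that a camera, given by its name, has taken for a name from the list of things; names that differ only in an ending like _2 or _b are one class to them, and where a whole thing is asked for, a point or a joint stands for the part that bears it (a point fixed in the world has none). Each returns a list of dicts, best first, with "confidence" (0 to 1); they miss things now and then, are a little off and sometimes report something else, mostly with a low value. They report only what shows in the picture. A call takes as long as a camera call. They do not tell look-alikes from the thing itself.
- regions_of(camera, query): "mask" (420x560 bool, what is visible of it) and "position" ([column, row] in pixels, amid what is visible of it).
The state is a dict: "time_s": time; "qpos": joint angles; "joint_vel": joint speeds; "tau": joint torques, N m; "ee_pos": TCP position; "eef_rot": TCP orientation; "wrist_force": force on the tool from outside, world axes, zero at the start; "wrist_torque": the same for the moment, N m; "opening": opening from 0.0 (shut) to 1.0 (fully open).
Only numpy, scipy, OpenCV 4.12 (cv2) and the standard library are available. Lean on these libraries where they do the work, as an engineer would, in place of code of your own. Each camera call takes 0.05 s, during which the arm holds its last target. There are 200 camera calls.

## Working session

There is one attempt and no reset: what is moved stays moved. The work goes in short steps, Python scripts to look and compute and a tool call to move; the robot and the scene stay as the last step left them, time stands still between calls to the robot, and variables do not carry over. Pictures are saved under pics/ and viewed, about 8 in all and at most 12, crops included, and the job is handed in when it is done.

Besides the shell and the picture viewer there is one more tool, called after "Emit:" as a command line: name --argument value ..., lists and objects as JSON in quotes. arm_command: Moves the arm, as the interface text tells. Its arguments: {"type":"object","properties":{"delta_pos":{"type":"array","items":{"type":"array","items":{"type":"number"}}},"rotation":{"type":"array","items":{"type":"array","items":{"type":"number"}}},"grip":{"type":"array","items":{"type":"number"}},"newtons":{"type":"number"}},"required":["delta_pos","rotation","grip"]}

```bash
mkdir -p pics; cat > h.py <<'E'
import numpy as np, cv2
from cell import status, capture, calibration, robot, regions_of
from scipy.spatial.transform import Rotation as R
def ray(cam,px):
    c=calibration(cam);K=np.array(c["intrinsics"]);Rm=np.array(c["R"]);t=np.array(c["t"])
    d=Rm.T@np.linalg.inv(K)@np.array([px[0],px[1],1.]);o=-Rm.T@t
    return o,d/np.linalg.norm(d)
def onz(cam,px,z):
    o,d=ray(cam,px);return o+d*(z-o[2])/d[2]
def proj(cam,X):
    c=calibration(cam);p=np.array(c["intrinsics"])@(np.array(c["R"])@np.array(X)+np.array(c["t"]));return p[:2]/p[2]
def tri(p1,p2,a="scene",b="top"):
    o1,d1=ray(a,p1);o2,d2=ray(b,p2)
    s=np.linalg.lstsq(np.c_[d1,-d2],o2-o1,rcond=None)[0]
    A=o1+s[0]*d1;B=o2+s[1]*d2;return (A+B)/2,np.linalg.norm(A-B)
def rot():
    q=status.read_state()["eef_rot"];return R.from_quat([q[1],q[2],q[3],q[0]])
E
python3 - <<'E'
from h import *
np.set_printoptions(precision=3,suppress=True)
ims=[capture(n) for n in("scene","top")]
cv2.imwrite("pics/s0.png",ims[0]);cv2.imwrite("pics/t0.png",ims[1])
for n in("scene","top"):
    c=calibration(n);print(n,-np.array(c["R"]).T@np.array(c["t"]),np.array(c["R"]).tolist(),c["intrinsics"])
    for q in("panel","easel","stand_empty"):
        for r in regions_of(n,q): print(q,round(r["confidence"],2),np.array(r["position"]),r["mask"].sum())
s=status.read_state();print(s)
E
```

```text
scene [ 0.915 -0.477  1.035] [[0.7757257374865767, 0.6309120316172188, -0.01412758158850608], [0.5214093188786897, -0.6533786523063528, -0.5488430184458899], [-0.35550232402526927, 0.4183854025548308, -0.8358060495962355]] [[381.147   0.    284.218]
 [  0.    381.147 213.561]
 [  0.      0.      1.   ]]
panel 0.97 [219.8 283.1] 960
panel 0.73 [199.2 345.6] 1423
panel 0.72 [154.7 291. ] 1104
panel 0.39 [262.1 190.4] 542
easel 0.87 [293.6 246.5] 1655
easel 0.32 [373.1 245.9] 871
stand_empty 0.93 [288.8 141.9] 777
stand_empty 0.6 [315.2 176.3] 839
top [0.425 0.014 1.292] [[0.001606992640755791, -0.9999618355513672, 0.008587491798704041], [-0.995865430114825, -0.002380265764308166, -0.09080957789300591], [0.09082655270826477, -0.008406055890339725, -0.9958312485293385]] [[511.132   0.    276.38 ]
 [  0.    511.132 205.068]
 [  0.      0.      1.   ]]
panel 0.86 [433.8 283.4] 1488
panel 0.78 [446.8 195.6] 1416
panel 0.74 [382.7 225.7] 1414
easel 0.69 [298.1 184.5] 2161
easel 0.58 [166.5 167.3] 320
stand_empty 0.64 [165.5 296.1] 1456
{'time_s': 0.4, 'qpos': array([ 1.169,  0.423,  1.63 ,  0.   ,  1.089, -0.019]), 'joint_vel': array([-0.001, -0.002, -0.001, -0.   ,  0.002,  0.001]), 'tau': array([  0.   , -54.403, -27.367,   0.064,   0.019,  -0.   ]), 'ee_pos': array([0.233, 0.58 , 0.223]), 'eef_rot': array([-0.   ,  0.19 ,  0.982, -0.   ]), 'wrist_force': array([ 0.41 , -0.186,  1.017]), 'wrist_torque': array([-0.009, -0.026,  0.01 ]), 'opening': 0.9998073242158064}
```

View pics/s0.png

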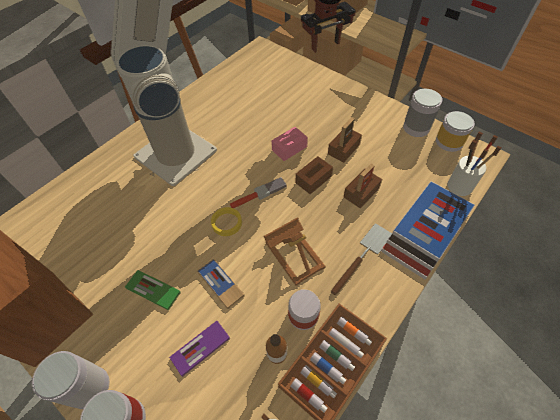

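View pics/t0.png

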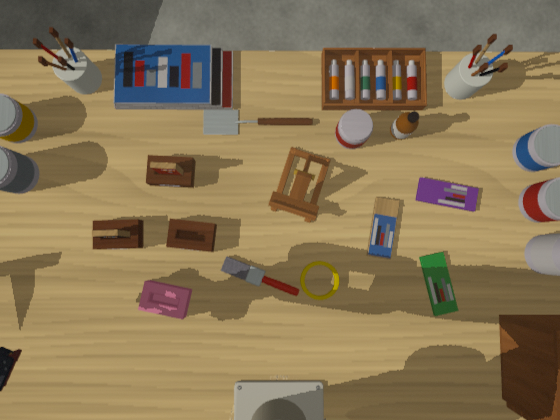

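The scene view shows the blue panel at (220,283), the easel at (294,247), the empty dark stand at (314,175) and the pink look-alike at (289,143). The top view has the panel at (383,227), the easel at (300,185) and the empty stand at (191,235). I'll enlarge these for corner readings.

```bash
python3 - <<'E'
import cv2,numpy as np
s=cv2.imread("pics/s0.png");t=cv2.imread("pics/t0.png")
def cr(im,x,y,w,h,k):
    c=cv2.resize(im[y:y+h,x:x+w],None,fx=k,fy=k,interpolation=cv2.INTER_CUBIC)
    for i in range(0,w,10):
        cv2.line(c,(i*k,0),(i*k,6 if i%20 else 12),(0,255,255),1)
        if i%20==0: cv2.putText(c,str(x+i),(i*k,22),0,.35,(0,255,255),1)
    for i in range(0,h,10):
        cv2.line(c,(0,i*k),(6 if i%20 else 12,i*k),(0,255,255),1)
        if i%20==0: cv2.putText(c,str(y+i),(12,i*k+4),0,.35,(0,255,255),1)
    return c
# montage
a=cr(t,260,140,80,80,5); b=cr(s,256,210,80,80,5)
c=cr(t,355,190,60,75,4); d=cr(s,190,250,60,60,4); e=cr(t,155,210,70,50,4);f=cr(s,285,145,60,60,4)
H=np.zeros((600,800,3),np.uint8);H[:400,:400]=a;H[:400,400:]=b
E=cr(t,160,215,66,50,4);F=cr(s,290,150,50,50,4);
H[400:,:264]=E;H[400:,270:470]=F
C=cr(s,195,255,50,50,4);H[400:,480:680]=C
cv2.imwrite("pics/m1.png",H)
E
```

```text
(no output)
```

View pics/m1.png

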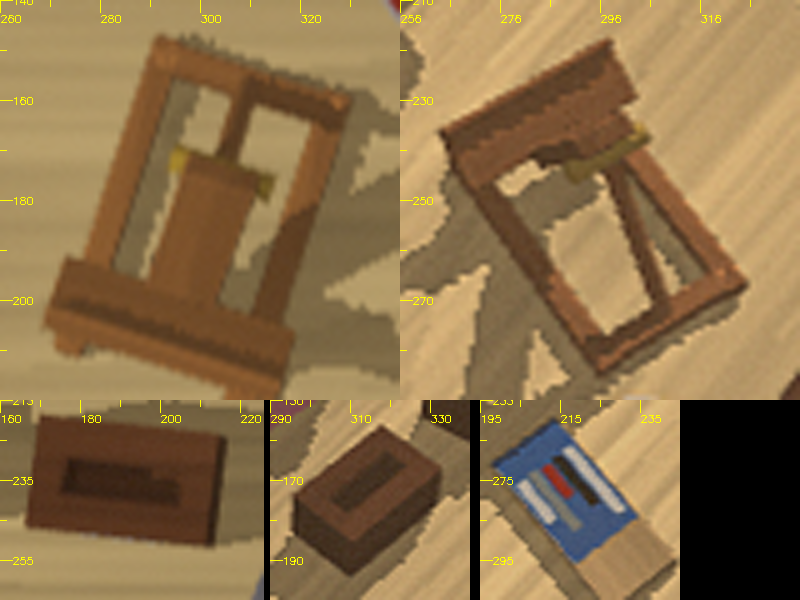

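The montage shows the easel's ledge and lip nearest the robot, with the lip's outer corners in the top view near (269,203) and (316,219). The gold clip marks the top of the backrest at (295,172)–(314,177). The empty stand's slot is centred near (190,235) in the top view and (314,170) in the scene view. I'll triangulate and fit poses.

```bash
python3 - <<'E'
from h import *
from scipy.optimize import least_squares
np.set_printoptions(precision=4,suppress=True)
S=cv2.imread("pics/s0.png");T=cv2.imread("pics/t0.png")
print("clip -y",tri((291,244),(314,177)));print("clip +y",tri((304,236.5),(295,172)))
print("lip +y",tri((297,218),(269,203)));print("lip -y",tri((264,236),(316,219)))
print("slot",tri((314.5,170.2),(190,235)))
# stand fit: top face corners order: (+x+y),(+x-y),(-x-y),(-x+y)
tc=[(170,219.2),(213.7,223.5),(211.5,250.3),(166.7,246.3)]
sc=[(332.7,167),(310,185.5),(296,174.2),(317.5,156.7)]
for a,b in zip(sc,tc): print(tri(a,b))
L=np.array([[.035,.055],[.035,-.055],[-.035,-.055],[-.035,.055]])
def f(p):
    c,s=np.cos(p[2]),np.sin(p[2]);r=[]
    for l,a,b in zip(L,sc,tc):
        X=[p[0]+c*l[0]-s*l[1],p[1]+s*l[0]+c*l[1],p[3]]
        r+=list(proj("scene",X)-a)+list(proj("top",X)-b)
    return np.array(r)
r=least_squares(f,[.35,.2,0,.05]);print("stand x y yaw z",r.x,np.degrees(r.x[2]),"rms",np.sqrt(np.mean(r.fun**2)))
# easel fit
u=np.array([.5,0,.866]);n=np.array([-.866,0,.5]);c0=np.array([0,0,.045])
def W(p,l): 
    c,s=np.cos(p[2]),np.sin(p[2]);return np.array([p[0]+c*l[0]-s*l[1],p[1]+s*l[0]+c*l[1],l[2]])
lp=c0+n*.033+u*.008
obs=[("top",(269,203),lp+[0,.06,0]),("top",(316,219),lp-[0,.06,0]),("scene",(297,218),lp+[0,.06,0]),("scene",(264,236),lp-[0,.06,0]),
("top",(304.5,174.5),c0+u*.095+n*-.002),("scene",(297,240.5),c0+u*.095+n*-.002)]
g=lambda p:np.concatenate([proj(c,W(p,l))-o for c,o,l in obs])
r=least_squares(g,[.45,-.05,0]);print("easel",r.x,np.degrees(r.x[2]),r.fun)
print("easel_place",W(r.x,c0+u*.075+n*.007))
# panel
for cam in("scene","top"):
    capture(cam)
    for q in regions_of(cam,"panel"):
        m=q["mask"];h=cv2.cvtColor(S if cam=="scene" else T,cv2.COLOR_BGR2HSV)
        bl=((h[...,0]>100)&(h[...,0]<122)&(h[...,1]>120)&m).sum()
        if bl<100: continue
        ys,xs=np.nonzero(m);P=np.array([onz(cam,(x,y),.014)[:2] for x,y in zip(xs,ys)],np.float32)
        b=cv2.minAreaRect(P*1000);print(cam,bl,b,q["position"],cv2.boxPoints(b))
print(tri((219.8,283.1),(382.7,225.7)))
E
```

```text
clip -y (array([ 0.5997, -0.0826,  0.1127]), np.float64(0.0025092269720730785))
clip +y (array([ 0.6118, -0.0388,  0.1078]), np.float64(0.0017364825632675378))
lip +y (array([0.5422, 0.0213, 0.0628]), np.float64(0.0006588830626114269))
lip -y (array([ 0.5048, -0.0908,  0.0648]), np.float64(0.002668900319670159))
slot (array([0.4656, 0.213 , 0.0498]), np.float64(0.0007032732867153188))
(array([0.5043, 0.2627, 0.0485]), np.float64(0.0015588611182518566))
(array([0.4925, 0.1551, 0.0474]), np.float64(0.0025386277226537475))
(array([0.4287, 0.1602, 0.0514]), np.float64(0.0004878925892861329))
(array([0.4378, 0.2686, 0.0487]), np.float64(0.00041932663606209067))
stand x y yaw z [ 0.4657  0.212  -0.0951  0.048 ] -5.448629797535674 rms 0.6261605472678048
easel [ 0.5514 -0.0448 -0.3234] -18.530715119261732 [ 0.6503 -2.1715  1.0226 -2.2405  1.1533  0.1412 -0.1328  0.9288 -0.0001
  1.9184 -1.8882 -4.7033]
easel_place [ 0.5812 -0.0548  0.1134]
top 382 ((485.1360778808594, -262.99786376953125), (63.41864013671875, 152.17205810546875), 79.80442810058594) [383.7, 227.4] [[ 404.6387 -280.7386]
 [ 554.4078 -307.6744]
 [ 565.6335 -245.2571]
 [ 415.8644 -218.3214]]
(array([ 0.489 , -0.2651,  0.0144]), np.float64(0.005130769634248959))
```

Fits are consistent: slot mouth height 0.050, lip about 0.064, panel about 0.014. I'll pinch the panel across its width with the tool tilted 25°, so that placing on the easel stays 35° from vertical. The regrasp will go down the slope.

```bash
cat >> h.py <<'E'
np.set_printoptions(precision=3,suppress=True)
P0=np.array([.485,-.263,.007]);PY=np.radians(-10.2)
EA=np.array([.5505,-.0445,0]);EY=np.radians(-18.5)
ST=np.array([.4657,.212,0]);SY=np.radians(-5.45)
Rz=lambda a:R.from_euler('z',a).as_matrix()
RE=Rz(EY); u=RE@[.5,0,.866]; n=RE@[-.866,0,.5]; ey=RE@[0,1,0]; CO=EA+[0,0,.045]
TH=np.radians(25)
def side(Rp): # tool rotation gripping across width, from panel rotation
    x,y,z=Rp.T; zt=-z*np.cos(TH)-x*np.sin(TH); return np.c_[np.cross(-y,zt),-y,zt]
Rpick=side(Rz(PY)); RPE=np.c_[u,ey,n]; Rplace=side(RPE)
def plan(pos,Rt):
    s=status.read_state();R0=rot();pos=np.array(pos)
    d=R0.inv().apply(pos-s["ee_pos"])*100; rv=np.degrees((R0.inv()*R.from_matrix(Rt)).as_rotvec())
    print("delta_cm",d,"rot_deg",rv,"rows>=",max(np.linalg.norm(d)/6.25,np.linalg.norm(rv)/10.7).round(1))
def st():
    s=status.read_state();print(s["time_s"],"pos",s["ee_pos"],"q",s["qpos"],"F",s["wrist_force"],"op",s["opening"]*8.8)
E
python3 - <<'E'
from h import *
g=P0+Rz(PY)@[.015,0,0]
print("grasp",g); plan([.47,.1,.25],rot().as_matrix()); plan(g+[0,0,.12],Rpick)
E
```

```text
grasp [ 0.5   -0.266  0.007]
delta_cm [-39.864 -35.667  -2.733] rot_deg [0. 0. 0.] rows>= 8.6
delta_cm [-56.283 -68.475   9.567] rot_deg [ 36.471  -3.749 164.51 ] rows>= 15.8
```

Emit:
arm_command --delta_pos '[[-40, -36, -3], [-40, -36, -3], [-40, -36, -3], [-40, -36, -3], [-40, -36, -3], [-40, -36, -3], [-40, -36, -3], [-40, -36, -3], [-40, -36, -3], [-40, -36, -3]]' --rotation '[[0, 0, 85], [0, 0, 85], [0, 0, 85], [0, 0, 85], [0, 0, 85], [0, 0, 85], [0, 0, 85], [0, 0, 85], [0, 0, 85], [0, 0, 85]]' --grip '[8.78, 8.78, 8.78, 8.78, 8.78, 8.78, 8.78, 8.78, 8.78, 8.78]'

```text
time_s: 1.85
ee_pos: [0.4711, 0.0945, 0.253]
eef_rot: [0.0, 0.805, 0.594, 0.0]
wrist_force: [-0.1, 0.3, -1.1]
opening: 1.003
```

```bash
python3 - <<'E'
from h import *
g=P0+Rz(PY)@[.015,0,0]
st(); plan(g+[0,0,.10],Rpick)
E
```

```text
1.85 pos [0.471 0.094 0.253] q [ 0.173  0.169  1.912 -0.     1.059  0.473] F [-0.135  0.298 -1.069] op 8.823451109048843
delta_cm [-33.567  13.355  14.603] rot_deg [ 18.126 -20.491  81.615] rows>= 8.0
```

Emit:
arm_command --delta_pos '[[-33.6, 13.4, 14.6], [-33.6, 13.4, 14.6], [-33.6, 13.4, 14.6], [-33.6, 13.4, 14.6], [-33.6, 13.4, 14.6], [-33.6, 13.4, 14.6], [-33.6, 13.4, 14.6], [-33.6, 13.4, 14.6], [-33.6, 13.4, 14.6], [-33.6, 13.4, 14.6]]' --rotation '[[18.1, -20.5, 81.6], [18.1, -20.5, 81.6], [18.1, -20.5, 81.6], [18.1, -20.5, 81.6], [18.1, -20.5, 81.6], [18.1, -20.5, 81.6], [18.1, -20.5, 81.6], [18.1, -20.5, 81.6], [18.1, -20.5, 81.6], [18.1, -20.5, 81.6]]' --grip '[8.78, 8.78, 8.78, 8.78, 8.78, 8.78, 8.78, 8.78, 8.78, 8.78]'

```text
time_s: 3.1
ee_pos: [0.5002, -0.265, 0.107]
eef_rot: [-0.019, 0.973, -0.084, -0.215]
wrist_force: [1.2, 0.0, 0.3]
opening: 0.998
```

```bash
python3 - <<'E'
from h import *
g=P0+Rz(PY)@[.015,0,0]
st(); plan(g+[0,0,.10],Rpick); plan(g,Rpick)
a=capture("scene");b=capture("top");k=3
m=np.hstack([cv2.resize(a[210:340,150:280],None,fx=k,fy=k),cv2.resize(b[150:280,310:440],None,fx=k,fy=k)])
for t,c,o in (("scene",(150,210),0),("top",(310,150),390)):
    for X,col in ((g+[0,0,.1],(0,0,255)),(P0,(0,255,0)),(g,(0,255,255))):
        p=(proj(t,X)-c)*k; cv2.drawMarker(m,(int(p[0]+o),int(p[1])),col,0,12,2)
cv2.imwrite("pics/p1.png",m)
E
```

```text
3.1 pos [ 0.5   -0.265  0.107] q [-0.446  0.688  1.547 -0.117  1.33   1.35 ] F [1.186 0.044 0.34 ] op 8.782283674433797
delta_cm [-0.029  0.068  0.016] rot_deg [ 0.081 -0.035  0.258] rows>= 0.0
delta_cm [4.192 0.075 9.082] rot_deg [ 0.081 -0.035  0.258] rows>= 1.6
```

View pics/p1.png

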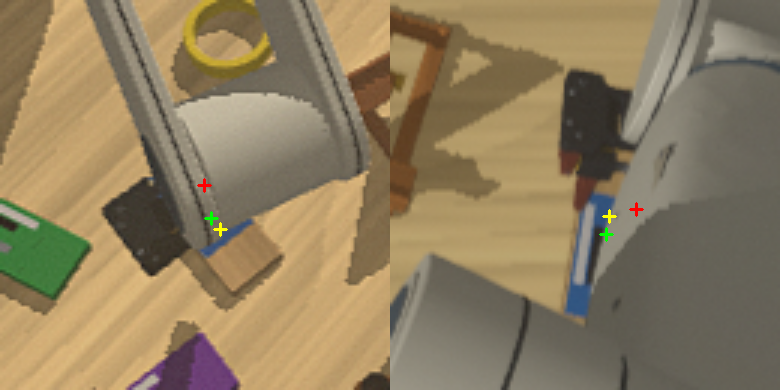

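The picture shows the gripper above the panel. The green marker sits on the panel's centre in the top view, at crop (606,235). I'll descend and grip.

Emit:
arm_command --delta_pos '[[1.4, 0.1, 3], [2.8, 0.1, 6], [3.5, 0.1, 7.6], [3.9, 0.1, 8.4], [4.2, 0.1, 9.1], [4.2, 0.1, 9.1], [4.2, 0.1, 9.1]]' --rotation '[[0, 0, 0.3], [0, 0, 0.3], [0, 0, 0.3], [0, 0, 0.3], [0, 0, 0.3], [0, 0, 0.3], [0, 0, 0.3]]' --grip '[8.78, 8.78, 8.78, 8.78, 8.78, 8.78, 8.78]'

```text
time_s: 4.08
ee_pos: [0.5001, -0.2663, 0.0078]
eef_rot: [-0.018, 0.973, -0.088, -0.215]
wrist_force: [-0.5, 0.3, -0.7]
opening: 1.0
```

Emit:
arm_command --delta_pos '[[0, 0, 0], [0, 0, 0], [0, 0, 0], [0, 0, 0], [0, 0, 0], [0, 0, 0], [0, 0, 0], [0, 0, 0]]' --rotation '[[0, 0, 0], [0, 0, 0], [0, 0, 0], [0, 0, 0], [0, 0, 0], [0, 0, 0], [0, 0, 0], [0, 0, 0]]' --grip '[5, 5, 5, 5, 5, 5, 5, 5]' --newtons 30

```text
time_s: 5.08
ee_pos: [0.5002, -0.2664, 0.008]
eef_rot: [-0.018, 0.973, -0.088, -0.215]
wrist_force: [0.4, 0.1, 3.0]
opening: 0.678
```

```bash
python3 - <<'E'
from h import *
st()
s=status.read_state();plan(s["ee_pos"]+[0,0,.15],Rpick)
E
```

```text
5.075 pos [ 0.5   -0.266  0.008] q [-0.448  0.826  1.556 -0.123  1.182  1.374] F [0.408 0.1   3.011] op 5.965761288529203
delta_cm [ -6.312   0.036 -13.607] rot_deg [ 0.099 -0.113 -0.11 ] rows>= 2.4
```

Emit:
arm_command --delta_pos '[[-0.8, 0, -1.8], [-2.1, 0, -4.5], [-4.2, 0, -9], [-6.3, 0, -13.6], [-6.3, 0, -13.6]]' --rotation '[[0, 0, 0], [0, 0, 0], [0, 0, 0], [0, 0, 0], [0, 0, 0]]' --grip '[5, 5, 5, 5, 5]'

```text
time_s: 5.7
ee_pos: [0.5028, -0.2672, 0.1627]
eef_rot: [-0.017, 0.973, -0.088, -0.211]
wrist_force: [0.2, 0.1, -0.7]
opening: 0.683
```

```bash
python3 - <<'E'
from h import *
st()
plan(CO+u*(.120)+n*.110,Rplace)
a=capture("scene");b=capture("top");k=3
m=np.hstack([cv2.resize(a[210:340,150:280],None,fx=k,fy=k),cv2.resize(b[150:280,310:440],None,fx=k,fy=k)])
cv2.imwrite("pics/p2.png",m)
E
```

```text
5.7 pos [ 0.503 -0.267  0.163] q [-0.448  0.617  1.525 -0.116  1.413  1.345] F [ 0.223  0.062 -0.69 ] op 6.01195162182373
delta_cm [ -4.264 -23.253  -2.719] rot_deg [-0.511 59.278  8.611] rows>= 5.6
```

Emit:
arm_command --delta_pos '[[-4.3, -23.3, -2.7], [-4.3, -23.3, -2.7], [-4.3, -23.3, -2.7], [-4.3, -23.3, -2.7], [-4.3, -23.3, -2.7], [-4.3, -23.3, -2.7], [-4.3, -23.3, -2.7], [-4.3, -23.3, -2.7], [-4.3, -23.3, -2.7], [-4.3, -23.3, -2.7]]' --rotation '[[0, 12, 2], [0, 20, 3], [0, 28, 4], [0, 36, 5], [-0.3, 44, 6], [-0.4, 52, 7], [-0.5, 59.3, 8.6], [-0.5, 59.3, 8.6], [-0.5, 59.3, 8.6], [-0.5, 59.3, 8.6]]' --grip '[5, 5, 5, 5, 5, 5, 5, 5, 5, 5]'

```text
time_s: 7.05
ee_pos: [0.5154, -0.038, 0.2083]
eef_rot: [0.041, 0.945, -0.152, 0.286]
wrist_force: [1.0, -0.1, -0.1]
opening: 0.676
```

```bash
python3 - <<'E'
from h import *
st()
plan(CO+u*(.120)+n*.110,Rplace)
a=capture("scene");b=capture("top");k=3
# wire model of easel + predicted panel
s=status.read_state();Rp=rot().as_matrix()@Rplace.T@RPE;pc=s["ee_pos"]-Rp@[.015,0,.001]
def L(im,cam,A,B,col):
    A,B=proj(cam,A),proj(cam,B);cv2.line(im,tuple(((A-off)*k).astype(int)),tuple(((B-off)*k).astype(int)),col,1)
out=[]
for im,cam,off in((a,"scene",np.array([215,190])),(b,"top",np.array([235,120]))):
    c=cv2.resize(im[off[1]:off[1]+130,off[0]:off[0]+130],None,fx=k,fy=k,interpolation=cv2.INTER_CUBIC)
    for o in(0,.03): L(c,cam,CO+n*o+ey*.06,CO+n*o-ey*.06,(0,255,0))
    for sg in(1,-1):
        L(c,cam,CO+ey*.06*sg,CO+ey*.06*sg+n*.03,(0,255,0));L(c,cam,CO+ey*.018*sg,CO+ey*.018*sg+u*.095,(255,255,0))
    L(c,cam,CO+ey*.018+u*.095,CO-ey*.018+u*.095,(255,255,0))
    q=[pc+Rp@[x,y,z] for z in(.007,-.007) for x,y in((.075,.03),(.075,-.03),(-.075,-.03),(-.075,.03))]
    for i in range(4):
        L(c,cam,q[i],q[(i+1)%4],(255,0,255));L(c,cam,q[4+i],q[4+(i+1)%4],(0,0,255))
    out.append(c)
cv2.imwrite("pics/p3.png",np.hstack(out))
E
```

```text
7.05 pos [ 0.515 -0.038  0.208] q [ 0.003  0.131  2.25  -0.714  0.257  2.541] F [ 1.045 -0.097 -0.088] op 5.9462805459435915
delta_cm [-0.233 -0.489  0.377] rot_deg [-0.677  1.38   0.053] rows>= 0.1
```

View pics/p3.png

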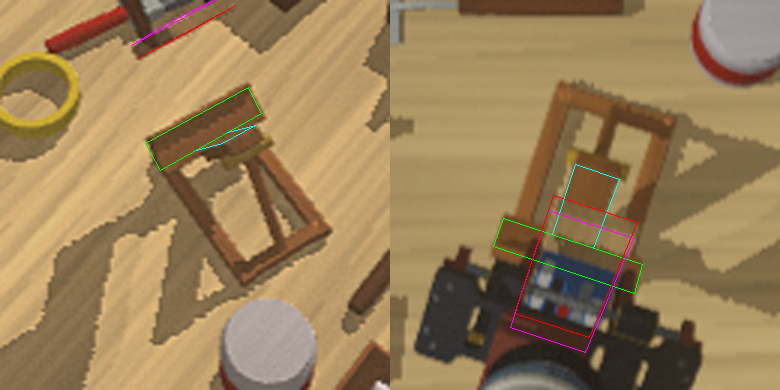

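The overlay confirms the easel model (ledge in the scene crop from (148,140) to (262,113)) and shows the panel held bare end up. Joint 6 is at its limit and the wrist is near singular, but moving forward should ease that. I'll move in part of the way and check.

```bash
python3 - <<'E'
from h import *
plan(CO+u*(.115)+n*.070,rot().as_matrix());plan(CO+u*(.115)+n*.070,Rplace)
E
```

```text
delta_cm [ 1.043 -0.434  4.196] rot_deg [-0.  0.  0.] rows>= 0.7
delta_cm [ 1.043 -0.434  4.196] rot_deg [-0.69   1.329  0.073] rows>= 0.7
```

Emit:
arm_command --delta_pos '[[0.5, -0.2, 2], [1, -0.4, 4.2], [1, -0.4, 4.2], [1, -0.4, 4.2]]' --rotation '[[0, 0, 0], [0, 0, 0], [0, 0, 0], [0, 0, 0]]' --grip '[5, 5, 5, 5]'

```text
time_s: 7.65
ee_pos: [0.5476, -0.0475, 0.1849]
eef_rot: [0.037, 0.947, -0.15, 0.282]
wrist_force: [-0.4, 0.2, -0.1]
opening: 0.677
```

```bash
python3 - <<'E'
from h import *
st();plan(CO+u*(.115)+n*.070,Rplace);plan(CO+u*.094+n*.035,Rplace);plan(CO+u*.094+n*.012,Rplace)
E
```

```text
7.65 pos [ 0.548 -0.048  0.185] q [-0.03   0.225  2.2   -0.736  0.209  2.541] F [-0.357  0.212 -0.103] op 5.961592988796252
delta_cm [-0.405 -0.37   0.382] rot_deg [-1.086  2.015  0.149] rows>= 0.2
delta_cm [-0.686 -0.294  4.453] rot_deg [-1.086  2.015  0.149] rows>= 0.7
delta_cm [ 0.359 -0.252  6.502] rot_deg [-1.086  2.015  0.149] rows>= 1.0
```

Emit:
arm_command --delta_pos '[[-0.3, -0.1, 1.5], [-0.5, -0.2, 3], [-0.6, -0.3, 4.2], [-0.6, -0.3, 4.2], [-0.6, -0.3, 4.2]]' --rotation '[[0, 0, -4], [0, 0, -4], [0, 0, -4], [0, 0, -4], [0, 0, -4]]' --grip '[5, 5, 5, 5, 5]'

```text
time_s: 8.28
ee_pos: [0.5678, -0.0537, 0.1545]
eef_rot: [0.042, 0.954, -0.115, 0.273]
wrist_force: [0.4, 0.8, -0.6]
opening: 0.681
```

```bash
cat >> h.py <<'E'
def pan():
    s=status.read_state();Rp=rot().as_matrix()@Rplace.T@RPE;pc=s["ee_pos"]-Rp@[.015,0,.001]
    print("held panel lean",np.degrees(np.arccos(Rp[2,0])),"yaw/roll err",np.degrees((R.from_matrix(RPE).inv()*R.from_matrix(Rp)).as_rotvec()))
    for y in(.03,-.03):
        for nm,x in(("bot",-.075),("top",.02)):
            q=pc+Rp@[x,y,-.007]-CO;print(nm,y,"n,u,y mm",1000*q@n,1000*q@u,1000*q@ey)
E
python3 - <<'E'
from h import *
st();pan();plan(CO+u*.097+n*.017,rot().as_matrix())
E
```

```text
8.275 pos [ 0.568 -0.054  0.155] q [-0.052  0.314  2.169 -0.82   0.159  2.541] F [ 0.375  0.8   -0.606] op 5.99671370248516
held panel lean 32.938635640257985 yaw/roll err [3.292 2.883 3.129]
bot 0.03 n,u,y mm 36.16305017126278 12.761583832066115 22.07158202277457
top 0.03 n,u,y mm 31.53843770669586 107.49353674685443 27.38948134879286
bot -0.03 n,u,y mm 32.63846955425452 15.946975222244365 -37.7400357455894
top -0.03 n,u,y mm 28.01385708968752 110.67892813703276 -32.42213641957109
delta_cm [ 0.338 -0.24   2.215] rot_deg [-0. -0.  0.] rows>= 0.4
```

```bash
python3 - <<'E'
from h import *
s=status.read_state()["ee_pos"]
plan(s-n*.028,rot().as_matrix());plan(s-n*.028-u*.008-ey*.0,rot().as_matrix())
E
```

```text
delta_cm [1.303 0.164 2.473] rot_deg [-0. -0.  0.] rows>= 0.4
delta_cm [0.598 0.122 2.847] rot_deg [-0. -0.  0.] rows>= 0.5
```

Emit:
arm_command --delta_pos '[[0.5, 0, 0.9], [0.9, 0.1, 1.8], [1.3, 0.2, 2.5], [1.3, 0.2, 2.5]]' --rotation '[[0, 0, -2], [0, 0, -2], [0, 0, -2], [0, 0, -2]]' --grip '[5, 5, 5, 5]'

```text
time_s: 8.78
ee_pos: [0.5912, -0.0621, 0.1398]
eef_rot: [0.047, 0.956, -0.099, 0.272]
wrist_force: [0.0, -0.9, 0.2]
opening: 0.674
```

```bash
python3 - <<'E'
from h import *
st();pan()
s=status.read_state()["ee_pos"]
plan(s-n*.005,rot().as_matrix());plan(s-u*.008,rot().as_matrix())
E
```

```text
8.775 pos [ 0.591 -0.062  0.14 ] q [-0.069  0.372  2.127 -0.867  0.141  2.54 ] F [ 0.036 -0.882  0.156] op 5.934100542428058
held panel lean 33.049289605407225 yaw/roll err [4.165 2.879 4.913]
bot 0.03 n,u,y mm 7.605351649518878 11.704036633433777 18.78747921572345
top 0.03 n,u,y mm 3.139038238818621 106.22922916670211 27.08517787027335
bot -0.03 n,u,y mm 3.1261394176679733 16.725908075076898 -40.833955457441185
top -0.03 n,u,y mm -1.3401739930322947 111.25110060834521 -32.53625680289129
delta_cm [0.232 0.037 0.441] rot_deg [-0.  0.  0.] rows>= 0.1
delta_cm [-0.703 -0.067  0.375] rot_deg [-0.  0.  0.] rows>= 0.1
```

Emit:
arm_command --delta_pos '[[-0.4, 0, 0.2], [-0.7, -0.1, 0.4], [-0.7, -0.1, 0.4]]' --rotation '[[0, -1, -1], [0, -1, -1], [0, -1, -1]]' --grip '[5, 5, 5]'

```text
time_s: 9.15
ee_pos: [0.5873, -0.0605, 0.1324]
eef_rot: [0.048, 0.959, -0.091, 0.263]
wrist_force: [0.2, -0.3, -1.1]
opening: 0.678
```

```bash
python3 - <<'E'
from h import *
st();pan()
s=status.read_state()["ee_pos"]
plan(s-u*.005,rot().as_matrix())
E
```

```text
9.15 pos [ 0.587 -0.06   0.132] q [-0.067  0.382  2.128 -0.823  0.146  2.481] F [ 0.213 -0.325 -1.095] op 5.964332908319284
held panel lean 34.155907914384386 yaw/roll err [4.565 3.907 5.859]
bot 0.03 n,u,y mm 9.379772807714623 2.747855065934432 17.466814166101585
top 0.03 n,u,y mm 3.311690443599254 97.0253446097281 27.40393844840433
bot -0.03 n,u,y mm 4.407756128413692 8.698692720939071 -42.0299415047557
top -0.03 n,u,y mm -1.6603262357016746 102.97618226473273 -32.092817222452936
delta_cm [-0.435 -0.05   0.242] rot_deg [0. 0. 0.] rows>= 0.1
```

Emit:
arm_command --delta_pos '[[-0.3, 0, 0.15], [-0.3, 0, 0.15], [-0.3, 0, 0.15]]' --rotation '[[0, 0, 0], [0, 0, 0], [0, 0, 0]]' --grip '[5, 5, 5]'

```text
time_s: 9.52
ee_pos: [0.5864, -0.0603, 0.1304]
eef_rot: [0.048, 0.959, -0.091, 0.264]
wrist_force: [1.8, -0.1, 4.5]
opening: 0.678
```

Emit:
arm_command --delta_pos '[[0, 0, 0], [0, 0, 0], [0, 0, 0], [0, 0, 0], [0, 0, 0], [0, 0, 0]]' --rotation '[[0, 0, 0], [0, 0, 0], [0, 0, 0], [0, 0, 0], [0, 0, 0], [0, 0, 0]]' --grip '[6.5, 7, 7.8, 7.8, 7.8, 7.8]'

```text
time_s: 10.28
ee_pos: [0.5864, -0.0603, 0.1304]
eef_rot: [0.048, 0.959, -0.091, 0.264]
wrist_force: [-0.2, -0.1, 0.0]
opening: 0.887
```

```bash
cat > ov.py <<'E'
from h import *
def overlay(fn,pc,Rp,off=((215,170),(235,110)),k=3,w=130):
    out=[]
    for cam,o in zip(("scene","top"),off):
        im=capture(cam);o=np.array(o);c=cv2.resize(im[o[1]:o[1]+w,o[0]:o[0]+w],None,fx=k,fy=k,interpolation=cv2.INTER_CUBIC)
        q=[((proj(cam,pc+Rp@np.array([x,y,z]))-o)*k).astype(int) for z in(.007,-.007) for x,y in((.075,.03),(.075,-.03),(-.075,-.03),(-.075,.03))]
        cv2.polylines(c,[np.array(q[:4])],True,(255,0,255),1);cv2.polylines(c,[np.array(q[4:])],True,(0,0,255),1)
        out.append(c)
    cv2.imwrite(fn,np.hstack(out))
E
python3 - <<'E'
from ov import *
st(); overlay("pics/p4.png",CO+u*.075+n*.007,RPE)
E
```

```text
10.275 pos [ 0.586 -0.06   0.13 ] q [-0.067  0.386  2.131 -0.869  0.14   2.528] F [-0.195 -0.084  0.006] op 7.809837205227395
```

View pics/p4.png

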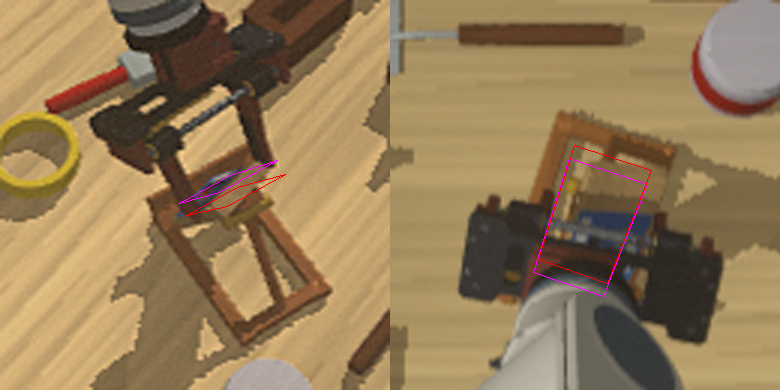

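Contact was felt (4.5 N) before the release. I'll back off along the tool axis and look.

Emit:
arm_command --delta_pos '[[0, 0, -2], [0, 0, -4], [0, 0, -7], [0, 0, -11], [0, 0, -15], [0, 0, -15], [0, 0, -15]]' --rotation '[[0, 0, 0], [0, 0, 0], [0, 0, 0], [0, -8, -5], [0, -18, -20], [0, -28, -30], [0, -28, -30]]' --grip '[7.8, 7.8, 7.8, 7.8, 7.8, 7.8, 7.8]'

```text
time_s: 11.25
ee_pos: [0.512, -0.0394, 0.2606]
eef_rot: [0.089, 0.986, 0.139, 0.018]
wrist_force: [-0.0, -1.1, -0.4]
opening: 0.886
```

```bash
python3 - <<'E'
from ov import *
st(); overlay("pics/p5.png",CO+u*.075+n*.007,RPE)
# regrasp pose: tool z=-u; jaw y along -n or n
zt=-u
for y in(n,-n):
    Rt=np.c_[np.cross(y,zt),y,zt]; plan(CO+u*.25+n*.007,Rt)
E
```

```text
11.25 pos [ 0.512 -0.039  0.261] q [ 0.004  0.188  1.883 -0.203  1.019  1.397] F [-0.001 -1.136 -0.403] op 7.7966565830252
delta_cm [13.181  8.2    1.114] rot_deg [-11.981 -43.575 117.029] rows>= 11.7
delta_cm [13.181  8.2    1.114] rot_deg [ 37.541 -10.322 -55.723] rows>= 6.4
```

View pics/p5.png

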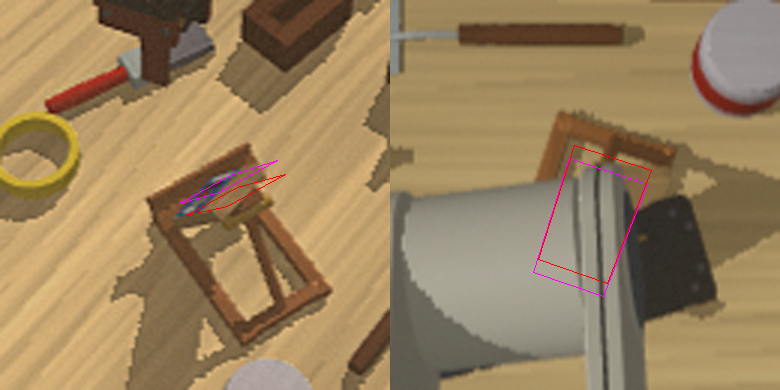

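```bash
cat >> h.py <<'E'
Rreg=np.c_[np.cross(-n,-u),-n,-u]
E
python3 - <<'E'
from h import *
plan(CO+u*.26+n*.007+[-.1,.28,0.05],Rreg)
E
```

```text
delta_cm [ 11.749 -19.633 -10.002] rot_deg [ 37.541 -10.322 -55.723] rows>= 6.4
```

Emit:
arm_command --delta_pos '[[4, -6, -6], [11.7, -19.6, -10], [11.7, -19.6, -10], [11.7, -19.6, -10], [11.7, -19.6, -10], [11.7, -19.6, -10], [11.7, -19.6, -10], [11.7, -19.6, -10]]' --rotation '[[0, 0, 0], [37.5, -10.3, -55.7], [37.5, -10.3, -55.7], [37.5, -10.3, -55.7], [37.5, -10.3, -55.7], [37.5, -10.3, -55.7], [37.5, -10.3, -55.7], [37.5, -10.3, -55.7]]' --grip '[6, 5, 5, 5, 5, 5, 5, 5]'

```text
time_s: 12.35
ee_pos: [0.5676, 0.1951, 0.3218]
eef_rot: [-0.211, 0.785, 0.563, -0.152]
wrist_force: [-0.2, -0.6, 0.2]
opening: 0.568
```

```bash
python3 - <<'E'
from ov import *
st(); overlay("pics/p6.png",CO+u*.075+n*.007,RPE,off=((255,200),(260,130)),k=5,w=80)
E
```

```text
12.35 pos [0.568 0.195 0.322] q [0.185 0.53  1.321 0.251 1.753 0.498] F [-0.198 -0.574  0.158] op 4.999040484715934
```

View pics/p6.png

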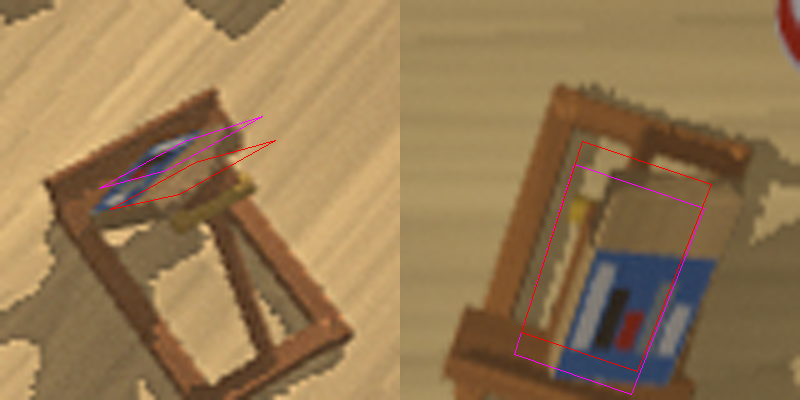

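The top crop shows the panel leaning, bare end up, but shifted towards −y and rolled in its plane: blue/bare border (597,250)–(718,260), bottom edge (553,378)–(672,385). I'll measure it by projecting those pixels onto the backrest plane.

```bash
python3 - <<'E'
from h import *
pts=dict(A=(597,250),B=(718,260),C=(553,378),D=(672,385),E=(612,180),F=(748,192))
sc=dict(D=(92,212),A=(200,130))
def pl(cam,px,off):
    o,d=ray(cam,px);t=((CO-o)@n+off)/(d@n);X=o+d*t;return X,np.array([(X-CO)@u,(X-CO)@ey])*1000
for k,v in pts.items():
    X,q=pl("top",(260+(v[0]-400)/5-.5+.1,130+v[1]/5-.4),.014);print("top",k,X,"u,y",q)
for k,v in sc.items():
    X,q=pl("scene",(255+v[0]/5,200+v[1]/5),.014);print("scene",k,X,"u,y",q)
for k in sc:
    a=sc[k];b=pts[k];X,e=tri((255+a[0]/5,200+a[1]/5),(260+(b[0]-400)/5,130+b[1]/5));print("tri",k,X,e,"n,u,y",1000*np.array([(X-CO)@n,(X-CO)@u,(X-CO)@ey]))
E
```

```text
top A [ 0.589 -0.047  0.138] u,y [99.017  9.707]
top B [ 0.582 -0.1    0.156] u,y [119.744 -43.067]
top C [ 0.539 -0.03   0.046] u,y [-6.975  9.725]
top D [ 0.534 -0.087  0.068] u,y [ 18.83  -45.469]
top E [ 0.614 -0.052  0.181] u,y [149.051  13.464]
top F [ 0.606 -0.109  0.199] u,y [170.187 -43.884]
scene D [ 0.586 -0.136  0.182] u,y [150.018 -75.296]
scene A [0.542 0.012 0.028] u,y [-28.265  50.882]
tri D [ 0.536 -0.087  0.055] 0.005218435393438602 n,u,y [  5.727   8.523 -45.028]
tri A [ 0.587 -0.047  0.149] 0.0005364991964622022 n,u,y [ 21.67  107.917   8.862]
```

```bash
cat > fit.py <<'E'
from h import *
from scipy.optimize import least_squares
M=dict(A=(.043,.03),B=(.043,-.03),C=(-.075,.03),D=(-.075,-.03),E=(.075,.03),F=(.075,-.03))
def fit(obs,c0=CO+u*.075+n*.007,R0=RPE,pr=True):
    def f(p):
        Rp=R0@R.from_rotvec(p[3:]).as_matrix();c=c0+p[:3]/10
        return np.concatenate([proj(cam,c+Rp@np.array([*M[k],.007]))-px for cam,k,px in obs]+[0.3*p])
    r=least_squares(f,np.zeros(6),loss="soft_l1");p=r.x
    Rp=R0@R.from_rotvec(p[3:]).as_matrix();c=c0+p[:3]/10
    if pr: print("center",c,"rotvec deg",np.degrees(p[3:]),"res",r.fun)
    return c,Rp
E
python3 - <<'E'
from fit import *
pts=dict(A=(597,250),B=(718,260),C=(553,378),D=(672,385),E=(612,180),F=(748,192))
obs=[("top",k,np.array((259.6+(v[0]-400)/5,129.6+v[1]/5))) for k,v in pts.items()]
obs+=[("scene",k,np.array((254.6+v[0]/5,199.6+v[1]/5))) for k,v in dict(D=(92,212),A=(200,130),E=(243,128)).items()]
c,Rp=fit(obs)
d=c-(CO+u*.075+n*.007);print("dist",np.linalg.norm(d)*1000,"n,u,y",1000*d@n,1000*d@u,1000*d@ey,"lean",np.degrees(np.arccos(Rp[2,0])),Rp)
for k,(x,y) in M.items():
  q=c+Rp@np.array([x,y,-.007])-CO;print(k,"back n,u,y",1000*np.array([q@n,q@u,q@ey]))
E
```

```text
center [ 0.579 -0.069  0.115] rotvec deg [17.064  1.319  0.499] res [ 0.077 -4.316  1.965 -4.099 -0.715  0.154 -0.348  0.592 -0.04   0.649
 -0.578  0.585 -0.995  1.142  3.217  0.025 -1.59  -0.563 -0.005 -0.044
  0.004  0.089  0.007  0.003]
dist 14.801658164769803 n,u,y -2.0984362733669455 2.619515266720088 -14.416077611678674 lean 31.23523540982578 [[ 0.495  0.06  -0.867]
 [-0.153  0.988 -0.019]
 [ 0.855  0.142  0.499]]
A back n,u,y [  6.097 120.278  16.831]
B back n,u,y [-11.513 120.589 -40.526]
C back n,u,y [ 8.62   2.319 15.417]
D back n,u,y [ -8.989   2.63  -41.94 ]
E back n,u,y [  5.412 152.267  17.214]
F back n,u,y [-12.197 152.578 -40.143]
```

```bash
sed -i 's/np.array(\[\*M\[k\],.007\])/np.array([*M[k],-.007 if k in "EF" else .007])/' fit.py
cat > f1.py <<'E'
from fit import *
pts=dict(A=(597,250),B=(718,260),C=(553,378),D=(672,385),E=(612,180),F=(748,192))
obs=[("top",k,np.array((259.6+(v[0]-400)/5,129.6+v[1]/5))) for k,v in pts.items()]
obs+=[("scene",k,np.array((254.6+v[0]/5,199.6+v[1]/5))) for k,v in dict(D=(92,212),A=(200,130),E=(243,128)).items()]
c,Rp=fit(obs)
E
python3 - <<'E'
from f1 import *
d=c-(CO+u*.075+n*.007);print("dist",np.linalg.norm(d)*1000,"n,u,y",1000*d@n,1000*d@u,1000*d@ey,"lean",np.degrees(np.arccos(Rp[2,0])))
print(Rp)
for k,(x,y) in M.items():
  q=c+Rp@np.array([x,y,-.007])-CO;print(k,"back n,u,y",1000*np.array([q@n,q@u,q@ey]))
# regrasp tool frame: z=-xp, y=-zp
x,y,z=Rp.T;Rg=np.c_[np.cross(-z,-x),-z,-x];plan(c+x*.12+[0,0,.0],Rg);plan(c+x*.038,Rg)
E
```

```text
center [ 0.574 -0.069  0.115] rotvec deg [16.64  -3.878 -0.058] res [ 0.11  -0.665  2.092 -0.364 -0.636 -0.132 -0.303  0.412 -0.165  0.118
 -0.731  0.158 -0.852  1.808  0.753 -2.008 -1.094  0.293 -0.02  -0.045
  0.006  0.087 -0.02  -0.   ]
dist 16.389585963331704 n,u,y 2.2175784992146106 0.9545901079054895 -16.210779589285977 lean 26.19485179167989
[[ 0.415  0.065 -0.907]
 [-0.15   0.989  0.002]
 [ 0.897  0.135  0.42 ]]
A back n,u,y [ 13.972 119.057  14.074]
B back n,u,y [ -3.197 119.582 -43.415]
C back n,u,y [ 6.121  1.33  15.342]
D back n,u,y [-11.048   1.856 -42.146]
E back n,u,y [ 16.101 150.982  13.73 ]
F back n,u,y [ -1.068 151.508 -43.759]
delta_cm [-24.954  17.411   1.399] rot_deg [ -3.878   0.036 -16.876] rows>= 4.9
delta_cm [-24.868  17.957   9.58 ] rot_deg [ -3.878   0.036 -16.876] rows>= 5.1
```

The fit (about 1 px residual) puts the panel centre 16 mm from the proper place, leaning about 26–31° and twisted 17° about its length. That meets the milestone, so I'll align the regrasp to this measured pose and approach from above.

Emit:
arm_command --delta_pos '[[-24.9, 17.4, 1.4], [-24.9, 17.4, 1.4], [-24.9, 17.4, 1.4], [-24.9, 17.4, 1.4], [-24.9, 17.4, 1.4], [-24.9, 17.4, 1.4], [-24.9, 17.4, 1.4]]' --rotation '[[-3.9, 0, -16.9], [-3.9, 0, -16.9], [-3.9, 0, -16.9], [-3.9, 0, -16.9], [-3.9, 0, -16.9], [-3.9, 0, -16.9], [-3.9, 0, -16.9]]' --grip '[5, 5, 5, 5, 5, 5, 5]'

```text
time_s: 13.32
ee_pos: [0.6234, -0.0864, 0.2233]
eef_rot: [-0.203, 0.701, 0.676, -0.1]
wrist_force: [-0.2, 0.3, 0.3]
opening: 0.57
```

```bash
python3 - <<'E'
from f1 import *
from ov import overlay
st();x,y,z=Rp.T;Rg=np.c_[np.cross(-z,-x),-z,-x];plan(c+x*.085,Rg);plan(c+x*.038,Rg)
overlay("pics/p7.png",c,Rp,off=((255,190),(260,120)),k=4,w=100)
E
```

```text
center [ 0.574 -0.069  0.115] rotvec deg [16.64  -3.878 -0.058] res [ 0.11  -0.665  2.092 -0.364 -0.636 -0.132 -0.303  0.412 -0.165  0.118
 -0.731  0.158 -0.852  1.808  0.753 -2.008 -1.094  0.293 -0.02  -0.045
  0.006  0.087 -0.02  -0.   ]
13.325 pos [ 0.623 -0.086  0.223] q [-0.19   0.658  1.304  0.069  1.63  -0.166] F [-0.202  0.257  0.252] op 5.017770270683331
delta_cm [-0.105  0.028  3.499] rot_deg [ 0.079  0.016 -0.08 ] rows>= 0.6
delta_cm [-0.104  0.021  8.199] rot_deg [ 0.079  0.016 -0.08 ] rows>= 1.3
```

View pics/p7.png

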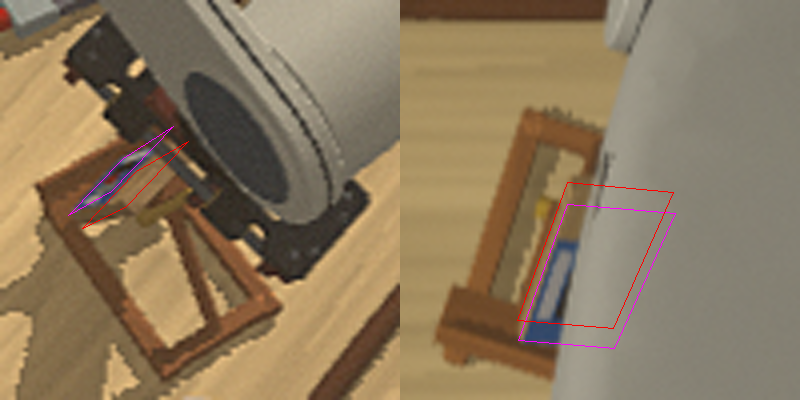

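The overlay agrees with the panel in both views. I'll descend.

Emit:
arm_command --delta_pos '[[0, 0, 2], [-0.1, 0, 3.5], [-0.1, 0, 5], [-0.1, 0, 6.2], [-0.1, 0, 7.2], [-0.1, 0, 8.1], [-0.1, 0, 8.1]]' --rotation '[[0, 0, 0], [0, 0, 0], [0, 0, 0], [0, 0, 0], [0, 0, 0], [0, 0, 0], [0, 0, 0]]' --grip '[5, 5, 5, 5, 5, 5, 5]'

```text
time_s: 14.3
ee_pos: [0.5896, -0.0743, 0.1505]
eef_rot: [-0.203, 0.7, 0.677, -0.1]
wrist_force: [0.4, 0.4, 0.6]
opening: 0.569
```

Emit:
arm_command --delta_pos '[[0, 0, 0], [0, 0, 0], [0, 0, 0], [0, 0, 0], [0, 0, 0], [0, 0, 0], [0, 0, 0]]' --rotation '[[0, 0, 0], [0, 0, 0], [0, 0, 0], [0, 0, 0], [0, 0, 0], [0, 0, 0], [0, 0, 0]]' --grip '[0.8, 0.8, 0.8, 0.8, 0.8, 0.8, 0.8]' --newtons 25

```text
time_s: 15.18
ee_pos: [0.5894, -0.0743, 0.1507]
eef_rot: [-0.203, 0.7, 0.677, -0.1]
wrist_force: [-2.2, -0.9, 4.7]
opening: 0.158
```

```bash
python3 - <<'E'
from h import *
st();s=status.read_state()["ee_pos"];r=rot().as_matrix();plan(s-r[:,2]*.04+[0,0,.13],r)
E
```

```text
15.175 pos [ 0.589 -0.074  0.151] q [-0.183  0.684  1.439  0.072  1.471 -0.172] F [-2.243 -0.924  4.732] op 1.3871300724818956
delta_cm [  1.754  -5.461 -15.666] rot_deg [ 0.  0. -0.] rows>= 2.7
```

Emit:
arm_command --delta_pos '[[0, 0, -1.5], [0, 0, -4], [0.8, -2.7, -10], [1.7, -5.5, -15.7], [1.7, -5.5, -15.7], [1.7, -5.5, -15.7]]' --rotation '[[0, 0, 0], [0, 0, 0], [0, 0, 0], [0, 0, 0], [0, 0, 0], [0, 0, 0]]' --grip '[0.8, 0.8, 0.8, 0.8, 0.8, 0.8]'

```text
time_s: 15.92
ee_pos: [0.6062, -0.081, 0.3174]
eef_rot: [-0.202, 0.701, 0.677, -0.099]
wrist_force: [-0.1, -0.9, -0.2]
opening: 0.157
```

```bash
cat >> h.py <<'E'
RS=Rz(SY); Rst=np.c_[np.cross(RS[:,0],[0,0,-1.]),RS[:,0],[0,0,-1.]]
E
python3 - <<'E'
from h import *
st();plan(ST+[0,0,.30],Rst)
E
```

```text
15.925 pos [ 0.606 -0.081  0.317] q [-0.187  0.551  1.273  0.071  1.767 -0.155] F [-0.074 -0.908 -0.167] op 1.3810935759405254
delta_cm [ 27.846 -12.079  11.737] rot_deg [-25.038  -7.231   3.429] rows>= 5.2
```

Emit:
arm_command --delta_pos '[[3.5, -1.5, 1.5], [7, -3, 3], [11, -5, 4.6], [15, -6.5, 6.3], [19, -8.2, 8], [23, -10, 9.7], [26, -11.3, 11], [27.8, -12.1, 11.7], [27.8, -12.1, 11.7], [27.8, -12.1, 11.7]]' --rotation '[[-3, -1, 0.4], [-6, -2, 0.9], [-10, -3, 1.4], [-14, -4, 1.9], [-17, -5, 2.4], [-20, -6, 2.9], [-23, -6.7, 3.2], [-25, -7.2, 3.4], [-25, -7.2, 3.4], [-25, -7.2, 3.4]]' --grip '[0.8, 0.8, 0.8, 0.8, 0.8, 0.8, 0.8, 0.8, 0.8, 0.8]'

```text
time_s: 17.18
ee_pos: [0.4655, 0.211, 0.2993]
eef_rot: [-0.001, 0.74, 0.673, -0.001]
wrist_force: [-0.3, -0.0, -0.5]
opening: 0.157
```

```bash
python3 - <<'E'
from ov import *
st();plan(ST+[0,0,.30],Rst)
s=status.read_state();r=rot().as_matrix();Rp=np.c_[-r[:,2],r[:,0],-r[:,1]]
print("panel axes",Rp)
pc=s["ee_pos"]-Rp[:,0]*.038
overlay("pics/p8.png",pc,Rp,off=((230,70),(130,170)),k=4,w=100)
a=proj("scene",pc);b=proj("top",pc);print(a,b)
E
```

```text
17.175 pos [0.466 0.211 0.299] q [0.402 0.168 1.799 0.001 1.177 0.496] F [-0.327 -0.023 -0.524] op 1.3805340519178888
delta_cm [ 0.098  0.007 -0.067] rot_deg [-0.146  0.021  0.039] rows>= 0.0
panel axes [[ 0.003  0.094 -0.996]
 [ 0.     0.996  0.094]
 [ 1.    -0.     0.003]]
[317.774 123.195] [174.061 231.538]
```

View pics/p8.png

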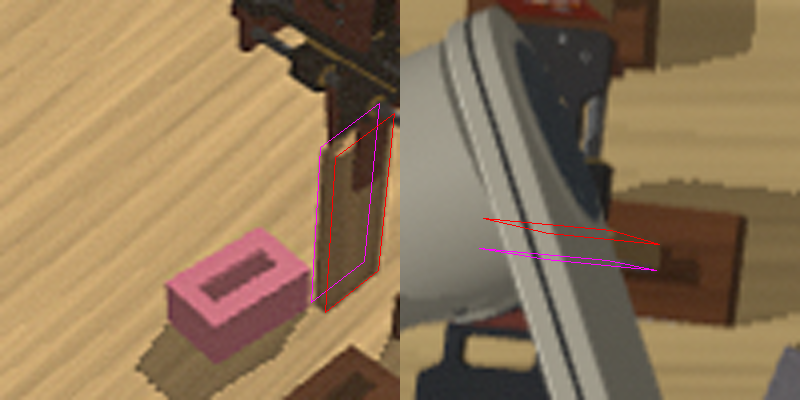

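The held panel matches its predicted outline in the scene crop, with the bottom corners near (312,300) and (380,270). Grasp offset and roll are small. I'll lower it to just above the slot and check.

Emit:
arm_command --delta_pos '[[0.1, 0, 3], [0.1, 0, 6], [0.1, 0, 9], [0.1, 0, 11], [0.1, 0, 12.4], [0.1, 0, 12.4], [0.1, 0, 12.4]]' --rotation '[[-0.1, 0, 0], [-0.1, 0, 0], [-0.1, 0, 0], [-0.1, 0, 0], [-0.1, 0, 0], [-0.1, 0, 0], [-0.1, 0, 0]]' --grip '[0.8, 0.8, 0.8, 0.8, 0.8, 0.8, 0.8]'

```text
time_s: 18.15
ee_pos: [0.4666, 0.2117, 0.1763]
eef_rot: [0.0, 0.74, 0.672, 0.0]
wrist_force: [0.7, -0.1, -0.6]
opening: 0.156
```

```bash
python3 - <<'E'
from ov import *
st();s=status.read_state();r=rot().as_matrix();Rp=np.c_[-r[:,2],r[:,0],-r[:,1]];pc=s["ee_pos"]-Rp[:,0]*.038
plan(ST+[0,0,.30],Rst)
k=7;o=np.array([280,105]);im=capture("scene");c=cv2.resize(im[o[1]:o[1]+85,o[0]:o[0]+60],None,fx=k,fy=k,interpolation=cv2.INTER_CUBIC)
def PL(P,col): cv2.polylines(c,[np.array([((proj("scene",p)-o+.5)*k).astype(int) for p in P])],True,col,1)
sq=[(1,1),(1,-1),(-1,-1),(-1,1)]
PL([ST+RS@np.array([.035*a,.055*b,.05]) for a,b in sq],(0,255,0));PL([ST+RS@np.array([.010*a,.0345*b,.05]) for a,b in sq],(0,255,255))
PL([pc+Rp@np.array([-.075,.03*a,.007*b]) for a,b in sq],(0,0,255));PL([pc+Rp@np.array([.075,.03*a,.007*b]) for a,b in sq],(255,0,255))
cv2.imwrite("pics/p9.png",c)
E
```

```text
18.15 pos [0.467 0.212 0.176] q [0.403 0.323 1.914 0.    0.904 0.499] F [ 0.74  -0.084 -0.603] op 1.3743348253146503
delta_cm [  0.023  -0.078 -12.366] rot_deg [ 0.047 -0.029 -0.058] rows>= 2.0
```

View pics/p9.png

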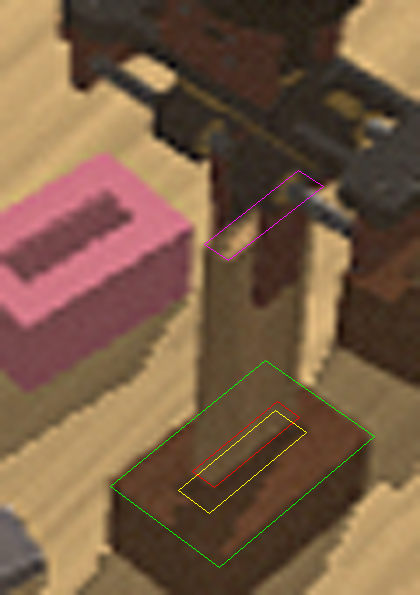

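The green top-face outline sits on the stand, and the red panel bottom sits over the yellow slot. I'll lower it slowly.

Emit:
arm_command --delta_pos '[[0, -0.1, 0.3], [0, -0.1, 0.6], [0, -0.1, 0.9], [0, -0.1, 1.2], [0, -0.1, 1.5], [0, -0.1, 1.8], [0, -0.1, 2.1], [0, -0.1, 2.4]]' --rotation '[[0, 0, 0], [0, 0, 0], [0, 0, 0], [0, 0, 0], [0, 0, 0], [0, 0, 0], [0, 0, 0], [0, 0, 0]]' --grip '[0.8, 0.8, 0.8, 0.8, 0.8, 0.8, 0.8, 0.8]'

```text
time_s: 19.2
ee_pos: [0.4656, 0.212, 0.1523]
eef_rot: [0.0, 0.74, 0.672, 0.001]
wrist_force: [-0.2, -0.6, -1.2]
opening: 0.162
```

Bottom is at about 0.039, inside the slot, with no contact force.

Emit:
arm_command --delta_pos '[[0, 0, 0.3], [0, 0, 0.6], [0, 0, 0.9], [0, 0, 1.2], [0, 0, 1.5], [0, 0, 1.8], [0, 0, 2.1], [0, 0, 2.4], [0, 0, 2.4]]' --rotation '[[0, 0, 0], [0, 0, 0], [0, 0, 0], [0, 0, 0], [0, 0, 0], [0, 0, 0], [0, 0, 0], [0, 0, 0], [0, 0, 0]]' --grip '[0.8, 0.8, 0.8, 0.8, 0.8, 0.8, 0.8, 0.8, 0.8]'

```text
time_s: 20.32
ee_pos: [0.4655, 0.2119, 0.1281]
eef_rot: [0.0, 0.74, 0.672, 0.0]
wrist_force: [0.1, -0.5, -1.1]
opening: 0.161
```

Emit:
arm_command --delta_pos '[[0, 0, 0.15], [0, 0, 0.3], [0, 0, 0.4], [0, 0, 0.5]]' --rotation '[[0, 0, 0], [0, 0, 0], [0, 0, 0], [0, 0, 0]]' --grip '[0.8, 0.8, 0.8, 0.8]'

```text
time_s: 20.82
ee_pos: [0.466, 0.2125, 0.1244]
eef_rot: [-0.0, 0.74, 0.672, 0.001]
wrist_force: [-3.8, 1.4, 21.3]
opening: 0.162
```

Floor contact at TCP 0.124, where 0.123 was expected. I'll release.

Emit:
arm_command --delta_pos '[[0, 0, -0.1], [0, 0, -0.1], [0, 0, -0.1], [0, 0, -0.1], [0, 0, -0.1], [0, 0, -0.1]]' --rotation '[[0, 0, 0], [0, 0, 0], [0, 0, 0], [0, 0, 0], [0, 0, 0], [0, 0, 0]]' --grip '[0.8, 2, 3, 4, 4, 4]'

```text
time_s: 21.58
ee_pos: [0.466, 0.2125, 0.1253]
eef_rot: [-0.0, 0.74, 0.672, 0.001]
wrist_force: [0.7, 1.3, 0.4]
opening: 0.452
```

Emit:
arm_command --delta_pos '[[0, 0, -2], [0, 0, -4], [0, 0, -8], [0, 0, -14], [0, 0, -18], [0, 0, -18], [0, 0, -18]]' --rotation '[[0, 0, 0], [0, 0, 0], [0, 0, 0], [0, 0, 0], [0, 0, 0], [0, 0, 0], [0, 0, 0]]' --grip '[4, 4, 4, 4, 4, 4, 4]'

```text
time_s: 22.45
ee_pos: [0.4652, 0.212, 0.3046]
eef_rot: [-0.0, 0.74, 0.672, 0.001]
wrist_force: [-0.1, -0.3, -1.1]
opening: 0.456
```

```bash
python3 - <<'E'
from ov import *
st();Rp=np.c_[[0,0,1.],RS[:,1],-RS[:,0]];pc=ST+[0,0,.085]
overlay("pics/p10.png",pc,Rp,off=((270,90),(130,170)),k=4,w=100)
E
```

```text
22.45 pos [0.465 0.212 0.305] q [0.404 0.161 1.794 0.001 1.185 0.5  ] F [-0.084 -0.326 -1.129] op 4.010233904994892
```

View pics/p10.png

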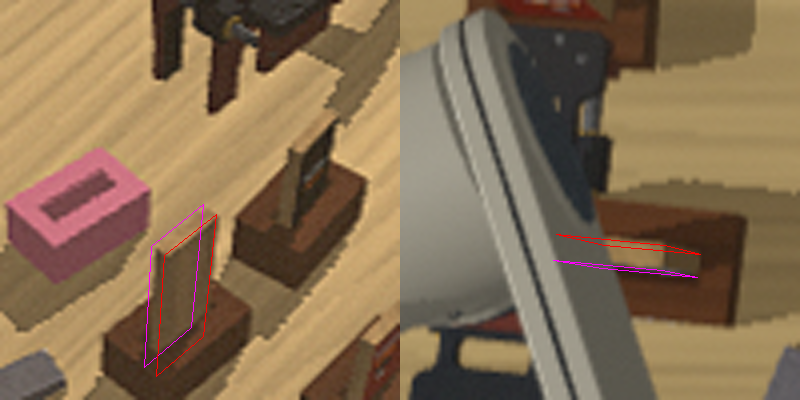

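The last picture shows the panel upright in the slot, top edge near (160,250)–(215,215), matching the predicted outline. The gripper is clear of everything, so I'll hand in.

```bash
python3 -c "
from h import *
robot.hand_in();st()"
```

```text
the job is handed in; nothing more can be done
the job is handed in; nothing more can be done
```

The job is handed in. The panel leaned on the easel, was let go, then was taken again by its bare top edge and lowered into the empty stand's slot. The simulator gave no verdict. The arm's clock read about 22.5 s of the 72 s.

- **Easel:** A pose fit to the pictures put the panel about 16 mm from the proper place, leaning about 26°, with the gripper open and backed off. It was also twisted about 17° about its length. It ended up off-centre because joint 6 reached its range limit on the approach; one reading was 2.541 against the stated 2.54, and nothing stopped the run.
- **Slot:** The floor contact came where expected, at a tool height of 0.124 m against 0.123 m, with 21 N. In the last picture the panel stands upright with the bare end up, matching the predicted outline to within about a pixel or two. The gripper had been raised about 18 cm clear.
- **Not checked:** The last lean in the slot was judged by eye only, though the slot's slack allows at most about 8.5°. I did not measure the finished panels or bystanders again. No move showed a contact force against them, and those in view looked unmoved.

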